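Click the wing knob onto the microscope's focus drive

TASK

The hand knob of the microscope's focus drive lies in the accessory tray. Pick up the wing knob and fit its square socket onto the square spindle on top of the white drive box: feel for the flats, then press gently, without forcing it, until the spring ball clicks and the knob sits fully home on the collar, upright, and let go. Leave all the other things where they are.

Things in the scene. Friction and masses are not known exactly. Their poses are not given: they have to be found in the camera images.
- wing_knob: Hand knob, about 110 g, 52 mm tall, upright, socket mouth down. Origin: centre of the mouth, at the very bottom; z up. Square steel sleeve 23 by 23 mm from 0 to 26 mm; in it a square hole 14 mm wide, 24 mm deep, flats parallel to the sleeve's and to x and y, a dimple in each wall 8 mm above the mouth. Fits in any quarter turn.
- knob_grip (a point): Middle of the wing knob's black plastic bar grip, 39 mm above the knob's origin, axes as the knob's. The bar spans 26 to 52 mm above the knob's bottom, 46 mm long along x, 24 mm thick along y: grip it across y, here.
- collar (a point): Centre of the top face of the steel collar (28 mm across) on the drive box, fixed to the box, 51 mm above the bench; the knob's mouth must come to rest on it. z up; x and y follow the box, not the spindle. Forcing means more than 45 N between knob and drive box, all touching faces added up (wedging askew or twisted counts).
- spindle_top (a point): Centre of the top of the steel square spindle, 20 mm above the collar, on the same axis. Spindle 13 mm across flats, top 2.5 mm chamfered to 8 mm across; its turn about z is not measured and differs each time; stiff friction (0.2 N m) holds it. A 7 mm spring ball stands 2.4 mm out of one flat, 8 mm above the collar. This point's axes are the box's.
- ball_level (a point): Point on the spindle's axis level with the ball, 8 mm above the collar; axes as the box's. Pushing the knob past the ball takes about 4 to 10 N; over the last 3 mm the ball snaps out into the dimple and draws the knob down with 2 to 4 N, and the mouth stops hard on the collar.
- drive_box: White box fixed on the bench, 110 by 110 by 45 mm, origin at the centre of its underside, z up; collar and spindle at its centre. With the flats out of line the knob rides on the spindle's chamfer, mouth 18 to 19 mm above the collar; in line it slides freely down until the ball meets the mouth, about 11 mm above the collar.
- tray: Shallow aluminium tray fixed on the bench, 250 by 130 mm, wall 12 mm high, floor 4 mm thick; origin at the centre of its underside, long side along x. Three things stand along its centre line, 80 mm apart, in any order.
- round_knob: Bystander in the tray: round black knob 38 mm across, 36 mm tall. Origin at the centre of its underside.
- objective: Bystander in the tray: steel microscope objective, 30 mm across, 45 mm tall, tapered at the top. Origin at the centre of its underside.
- dish: Bystander: open clear dish 88 mm across, 14 mm high. Origin at the centre of its underside.
- dish_stack: Bystander: stack of clear dishes 90 mm across, 45 mm high. Origin at the centre of its underside.
- screwdriver: Bystander: screwdriver lying on the bench beyond the left (+y) side of the work area; leave it there.
- slide_box: Bystander: flat grey slide box 90 by 160 by 34 mm. Origin at the centre of its underside.
- tissue_box: Bystander: cardboard lens-tissue box 110 by 210 by 70 mm. Origin at the centre of its underside.
Not all that is in view belongs to the job. Leave any blue or green look-alike of the wing_knob alone.

How it is judged:
By the outcome, as a careful person would: the job done as asked, in the order asked, and still so for the second after the job is handed in, with the robot touching nothing.
It also fails if it takes over 72 s, if anything falls off the work surface, if the arm or the gripper's body presses on something with over 40 N, if the wrist force passes 120 N, or if a joint passes its speed limit or range.

ROBOT

A 7-joint arm with a two-finger parallel gripper is mounted at the origin on the work surface. World frame = base frame: x ahead of the robot, y to its left, z up, the work surface at z = 0. Lengths are in m, angles in degrees, forces in N, time in s.
With the tool pointing down it reaches from about 0.425 to 0.875 m from the base axis. Payload 4.7 kg.
Tool frame: the origin (TCP) lies between the finger pads; the fingertips stand env.finger_overhang ahead of it and the grasp point (between the pads) lies 5 mm behind it (env.finger_overhang is the distance from the TCP to the fingertips, in m); z points along the fingers, y is the line along which they close (so a half turn about z gives the same grasp; the last joint's range is limited). The gripper opens to 87 mm and grips with 3 to 60 N. Pads are 19 mm wide; open, the fingers measure 117 mm over their backs; the gripper's body (75 mm by 190 mm) begins 51 mm behind the grasp point.
Start: joints at [-72.244, 18.392, -4.016, 83.108, 1.295, 78.541, -3.26], TCP at [0.19, 0.622, 0.237] pointing down, gripper open.
Joint ranges: [-163.93, 163.93], [-17.29, 119.83], [-79.2, 71.16], [3.27, 140.29], [-89.18, 269.18], [5.43, 117.66], [-154.24, 154.24]. Speed limits (degrees/s): [147.25, 147.25, 180, 180, 180, 180, 180].

INTERFACE

Orientations are given as [roll, pitch, yaw] about the fixed x, y, z axes, in that order (R = Rz(yaw) Ry(pitch) Rx(roll)).
In Python, from cell import telemetry, eyes, env, models gives the robot as it stands. The module is installed in compiled form; this text tells all that it offers.
- The arm moves only by the tool drive_tool, never from a script. Its arguments are lists of equal length, an entry for each row: "angular": the turn, a rotation vector about the tool's x, y, z in rad, a list of three; "delta_pos": the shift along the tool's x, y, z in cm, a list of three; "gripper": the finger opening in cm, from 0 to 8.7. A call has 1 to 20 rows; each row shifts and turns the commanded pose from where the row before left it, along the tool's axes as they then stand; what a row does not reach is not made up. A row lasts 1/10 s, in which the tool goes at most 50 mm and 8.59 degrees, less where a joint would pass 70% of its speed; a pose out of reach is approached as far as the arm can. A call with a gripper value outside its range is refused whole. The fingers move at their own pace and stop on an object; "squeeze" is the grip in N (left out, the last holds). Time passes only in rows, so rows that do not move let the fingers close. It gives the time, the measured TCP pose, the force, the opening and the grip force at its end, in the units of the state.
- telemetry.get_obs(): the state, without advancing time (a new reading comes with each control period).
- eyes.read_camera(name): name is "scene" or "top" or "wrist"; returns a dict with "pixels" (420x560x3 uint8, red, green, blue), "mtx" (3x3 intrinsics, pixels), "D" ([k1, k2, p1, p2, k3] as OpenCV has them; the pictures are not rectified), "origin" and "orientation" of the camera in the world. Camera axes: x right, y down, z forward; pixel columns grow to the right and rows downward; lengths in m; the calibration is good to about 2 mm. A picture is of the moment at which its call begins. There is no depth.
- env.sign_off(): hands the job in; it is judged then, once.
Trained networks look in a picture, given as the dict that the camera call returned (one of the last four; its "shot" number tells which), for a name from the list of things; names that differ only in an ending like _2 or _b are one class to them, and where a whole thing is asked for, a point or a joint stands for the part that bears it (a point fixed in the world has none). Each returns a list of dicts, best first, with "p" (0 to 1); they miss things now and then, are a little off and sometimes report something else, mostly with a low value. They report only what shows in the picture. A call takes as long as a camera call. They do not tell look-alikes from the thing itself.
- models.search_frame(picture, target): "centre" ([column, row] in pixels, amid what is visible of it).
- models.cut_out(picture, target): "pixels" (420x560 bool, what is visible of it) and "centre" ([column, row] in pixels, amid what is visible of it).
The state is a dict: "time_s": time; "qpos": joint angles; "joint_velocities": joint speeds; "effort": joint torques, N m; "tool_pos": TCP position; "tool_rot": TCP orientation; "force": force on the tool from outside, world axes, zero at the start; "wrist_torque": the same for the moment, N m; "grip_width": finger opening in m; "grasp_force": force on a finger pad.
Only numpy, scipy, OpenCV 4.12 (cv2) and the standard library are available. Lean on these libraries where they do the work, as an engineer would, in place of code of your own. Each camera call takes 0.05 s, during which the arm holds its last target. There are 200 camera calls.

## Working session

There is one attempt and no reset: what is moved stays moved. The work goes in short steps, Python scripts to look and compute and a tool call to move; the robot and the scene stay as the last step left them, time stands still between calls to the robot, and variables do not carry over. Pictures are saved under pics/ and viewed, at most 10 in all, crops included, and the job is handed in when it is done.

Besides the shell and the picture viewer there is one more tool, called after "Request:" as a command line: name --argument value ..., lists and objects as JSON in quotes. drive_tool: Moves the arm, as the interface text tells. Its arguments: {"type":"object","properties":{"angular":{"type":"array","items":{"type":"array","items":{"type":"number"}}},"delta_pos":{"type":"array","items":{"type":"array","items":{"type":"number"}}},"gripper":{"type":"array","items":{"type":"number"}},"squeeze":{"type":"number"}},"required":["angular","delta_pos","gripper"]}

```bash
mkdir -p pics
cat > h.py <<'E'
import numpy as np, cv2
from scipy.spatial.transform import Rotation as R
from cell import telemetry, eyes, env, models
def rot(p):
    o=np.array(p['orientation'],float)
    return o if o.shape==(3,3) else R.from_euler('xyz',o,degrees=True).as_matrix()
def ray(p,px,z):
    u=cv2.undistortPoints(np.array([[px]],float),np.array(p['mtx']),np.array(p['D']))[0,0]
    d=rot(p)@np.array([u[0],u[1],1]); o=np.array(p['origin']); return o+d*(z-o[2])/d[2]
def proj(p,X):
    M=rot(p).T; X=np.atleast_2d(X).astype(float)
    return cv2.projectPoints(X,cv2.Rodrigues(M)[0],-M@np.array(p['origin']),np.array(p['mtx']),np.array(p['D']))[0][:,0]
def save(p,n): cv2.imwrite('pics/'+n,cv2.cvtColor(p['pixels'],cv2.COLOR_RGB2BGR))
E
python3 - <<'E'
from h import *
o=telemetry.get_obs();print({k:o[k] for k in('time_s','tool_pos','tool_rot','force','grip_width')},env.finger_overhang)
for c in('top','scene'):
    p=eyes.read_camera(c);save(p,c+'0.png');print(c,p['origin'],p['orientation'])
    for t,z in(('wing_knob',.03),('drive_box',.045),('spindle_top',.071),('tray',.0),('knob_grip',.043),('round_knob',.04),('objective',.04),('collar',.051)):
        for r in models.search_frame(p,t)[:3]: print(t,np.round(r['centre'],1),round(r['p'],2),ray(p,r['centre'],z).round(4))
a=cv2.imread('pics/top0.png');b=cv2.imread('pics/scene0.png')
E
```

```text
{'time_s': 0.0, 'tool_pos': array([0.18934212, 0.62124844, 0.23543645]), 'tool_rot': array([-1.79886572e+02,  5.93612492e-03,  1.63055443e+02]), 'force': array([1.16097107, 0.64782548, 0.81897226]), 'grip_width': 0.08715299797865737} 0.014
top [ 0.52334317 -0.00968661  1.23871156] [-175.35025709   -1.03680157  -90.69704004]
wing_knob [323.7 241.9] 0.44 [ 0.5195 -0.1843  0.03  ]
wing_knob [329.6 161.4] 0.34 [ 0.7748 -0.2091  0.03  ]
drive_box [200.7 237. ] 0.57 [0.539  0.1972 0.045 ]
spindle_top [203.9 240.2] 0.93 [0.5289 0.183  0.071 ]
tray [318.7 244. ] 0.62 [ 0.5129 -0.1724  0.    ]
knob_grip [284.1 196. ] 0.66 [ 0.6636 -0.0618  0.043 ]
knob_grip [367.7 269.6] 0.59 [ 0.4316 -0.3183  0.043 ]
knob_grip [325.7 216.8] 0.55 [ 0.5973 -0.1904  0.043 ]
objective [325.4 266.6] 0.66 [ 0.4432 -0.1867  0.04  ]
collar [203.3 239.4] 0.95 [0.5315 0.1881 0.051 ]
collar [322.9 241.7] 0.6 [ 0.5202 -0.1788  0.051 ]
scene [ 1.28525377e+00 -4.14662160e-05  7.47825959e-01] [-134.7226561     1.20156525   91.2677087 ]
wing_knob [267.6 238.3] 0.9 [ 0.6691 -0.0692  0.03  ]
wing_knob [270.4 213.8] 0.68 [ 0.5903 -0.0665  0.03  ]
wing_knob [220.2 214.4] 0.62 [ 0.5926 -0.1897  0.03  ]
spindle_top [373.2 200.6] 0.84 [0.5861 0.179  0.071 ]
tray [231.3 207.6] 0.8 [ 0.5391 -0.172   0.    ]
knob_grip [219.9 212.7] 0.8 [ 0.5995 -0.1878  0.043 ]
knob_grip [182.6 175.5] 0.7 [ 0.461  -0.3071  0.043 ]
knob_grip [275.6 213.3] 0.67 [ 0.6012 -0.0528  0.043 ]
round_knob [222.9 191.8] 0.66 [ 0.5219 -0.191   0.04  ]
objective [228.9 176. ] 0.57 [ 0.46   -0.1831  0.04  ]
collar [372.5 198.4] 0.88 [0.5577 0.1836 0.051 ]
collar [221.  214.2] 0.68 [ 0.6122 -0.1824  0.051 ]
```

View pics/top0.png

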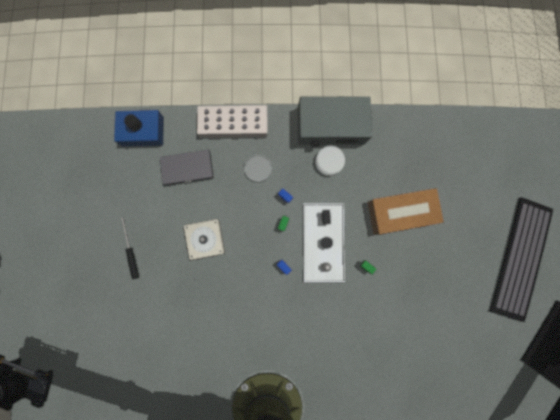

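View pics/scene0.png

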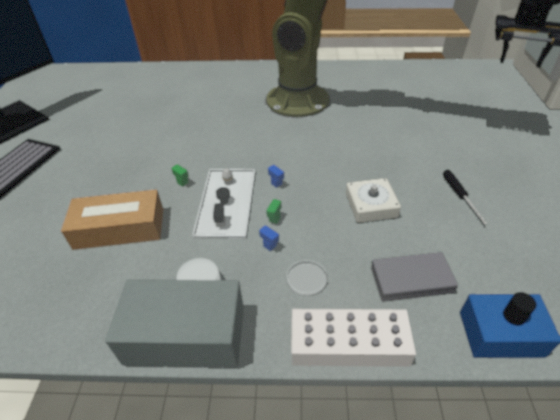

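Candidates (top view): black knob in tray (326,217), blue (285,196) and (284,267), green (283,223) and (368,267). The black one in the tray fits: black bar grip, standing on the tray's centre line. I'll confirm it from close by with the wrist camera.

```bash
cat >> h.py <<'E'
def plan(target,yaw=None,step=4.0):
    "rows (tool axes) from the measured pose to target, turning only about tool z"
    o=telemetry.get_obs(); M=R.from_euler('xyz',o['tool_rot'],degrees=True)
    d=M.inv().apply(np.array(target)-o['tool_pos'])*100
    print('tool at',o['tool_pos'].round(4),o['tool_rot'].round(2),'delta cm in tool',d.round(2),'n',np.linalg.norm(d)/step)
    if yaw is not None: 
        w=(M.inv()*R.from_euler('xyz',[180,0,yaw],degrees=True)).as_rotvec();print('rotvec',w.round(4))
E
python3 - <<'E'
from h import *
p=eyes.read_camera('wrist');o=telemetry.get_obs();M=R.from_euler('xyz',o['tool_rot'],degrees=True).as_matrix()
print('cam in tool',M.T@(np.array(p['origin'])-o['tool_pos']),(M.T@rot(p)).round(3),p['mtx'])
for c in('top','scene'):
    q=eyes.read_camera(c);print(c,proj(q,[[0,0,0],[.53,.185,.071],[.597,-.19,.043]]))
plan([.53,.17,.28])
plan([.53,.17,.28],90)
E
```

```text
cam in tool [ 0.0826161  -0.00039083 -0.14945255] [[ 0.    -0.954 -0.299]
 [ 1.     0.     0.001]
 [-0.001 -0.299  0.954]] [[316.12520927   0.         287.09574925]
 [  0.         316.12520927 214.86914932]
 [  0.           0.           1.        ]]
top [[266.75086048 406.36929501]
 [203.23203275 239.85096385]
 [325.58301392 216.88833134]]
scene [[297.62158977  99.40289793]
 [372.64163226 184.7684755 ]
 [219.1421565  211.97143212]]
tool at [0.1895 0.6218 0.2366] [180.     0.   163.05] delta cm in tool [-45.74 -33.29  -4.34] n 14.184784318905004
tool at [0.1895 0.6218 0.2366] [180.     0.   163.05] delta cm in tool [-45.74 -33.29  -4.34] n 14.184784318905004
rotvec [ 1.000e-04 -0.000e+00  1.275e+00]
```

Request:
drive_tool --angular '[[0,0,0],[0,0,0],[0,0,0],[0,0,0],[0,0,0],[0,0,0],[0,0,0],[0,0,0],[0,0,0],[0,0,0],[0,0,0],[0,0,0],[0,0,0],[0,0,0],[0,0,0],[0,0,0],[0,0,0],[0,0,0]]' --delta_pos '[[-2.86,-2.08,0.15],[-2.86,-2.08,0.15],[-2.86,-2.08,0.15],[-2.86,-2.08,0.15],[-2.86,-2.08,0.15],[-2.86,-2.08,0.15],[-2.86,-2.08,0.15],[-2.86,-2.08,0.15],[-2.86,-2.08,0.15],[-2.86,-2.08,0.15],[-2.86,-2.08,0.15],[-2.86,-2.08,0.15],[-2.86,-2.08,0.15],[-2.86,-2.08,0.15],[-2.86,-2.08,0.15],[-2.86,-2.08,0.15],[0,0,0],[0,0,0]]' --gripper '[8.7,8.7,8.7,8.7,8.7,8.7,8.7,8.7,8.7,8.7,8.7,8.7,8.7,8.7,8.7,8.7,8.7,8.7]'

```text
time_s: 2.85
tool_pos: [0.5305, 0.1693, 0.2125]
tool_rot: [180.0, -0.0, 162.9]
force: [-0.7, 1.3, 0.3]
grip_width: 0.0869
grasp_force: 0.0
```

Run:
```python
from h import *
p=eyes.read_camera('wrist');save(p,'w1.png')
for t,z in(('spindle_top',.071),('collar',.051),('drive_box',.045)):
    for r in models.search_frame(p,t)[:2]: print(t,np.round(r['centre'],1),round(r['p'],2),ray(p,r['centre'],z).round(4))
a=cv2.imread('pics/w1.png');c=np.array(models.search_frame(p,'spindle_top')[0]['centre']).astype(int)
x0,y0=max(c[0]-60,0),max(c[1]-45,0);cv2.imwrite('pics/w1c.png',cv2.resize(a[y0:y0+90,x0:x0+120],None,fx=6,fy=6,interpolation=cv2.INTER_CUBIC));print(x0,y0)
plan([.6,-.19,.25],90)
```

```text
spindle_top [308.7 191.2] 0.6 [0.5222 0.193  0.071 ]
collar [303.2 193. ] 0.95 [0.5272 0.1871 0.051 ]
drive_box [305.8 190.4] 0.8 [0.5268 0.1903 0.045 ]
248 146
tool at [0.5296 0.1714 0.2126] [ 1.7997e+02 -1.0000e-02  1.6319e+02] delta cm in tool [-17.19 -32.56  -3.75] n 9.252912504209233
rotvec [ 3.0000e-04 -5.0000e-04  1.2774e+00]
```

View pics/w1c.png

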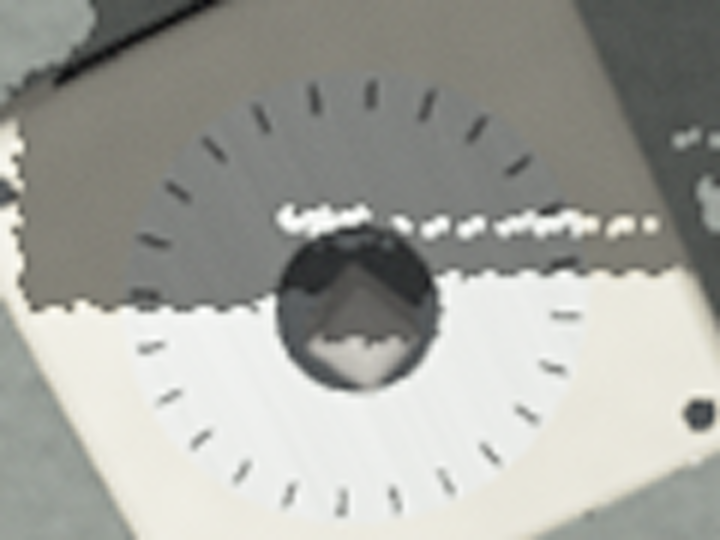

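The crop shows the collar disc about centre (308,197) of the wrist picture, with the square spindle in it standing about diamond-wise to the image. I'll take a closer look from straight above it.

Request:
drive_tool --angular '[[0,0,0],[0,0,0],[0,0,0],[0,0,0],[0,0,0],[0,0,0]]' --delta_pos '[[-1.9,0.35,2.3],[-1.9,0.35,2.3],[-1.9,0.35,2.3],[-1.9,0.35,2.3],[0,0,0],[0,0,0]]' --gripper '[8.7,8.7,8.7,8.7,8.7,8.7]'

```text
time_s: 3.7
tool_pos: [0.6063, 0.1619, 0.1202]
tool_rot: [-180.0, -0.1, 163.1]
force: [-0.2, 0.1, 0.7]
grip_width: 0.0869
grasp_force: 0.0
```

Run:
```python
from h import *
p=eyes.read_camera('wrist');save(p,'w2.png');np.savez('w2.npz',**{k:np.array(v) for k,v in p.items()})
for t,z in(('spindle_top',.071),('collar',.051),('drive_box',.045)):
    for r in models.search_frame(p,t)[:2]: print(t,np.round(r['centre'],1),round(r['p'],2),ray(p,r['centre'],z).round(4))
a=cv2.imread('pics/w2.png');c=proj(p,[.527,.187,.06])[0].astype(int);print(c)
x0,y0=max(c[0]-50,0),max(c[1]-37,0);cv2.imwrite('pics/w2c.png',cv2.resize(a[y0:y0+74,x0:x0+100],None,fx=8,fy=8,interpolation=cv2.INTER_CUBIC));print(x0,y0)
```

```text
spindle_top [297. 115.] 0.8 [0.5282 0.1915 0.071 ]
collar [292.3 115.7] 0.63 [0.5278 0.189  0.051 ]
drive_box [293.3 113.4] 0.61 [0.5265 0.1901 0.045 ]
[289 115]
239 78
```

View pics/w2c.png

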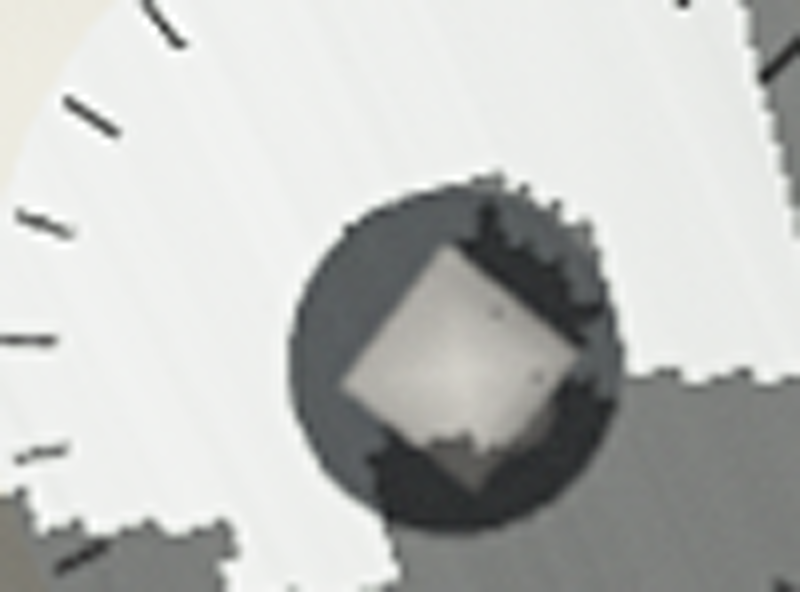

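The spindle shows as a clear square: crop corners (447,245), (343,382), (475,493), (580,352). The collar circle is about (457,359) in the crop.

Run:
```python
from h import *
p=dict(np.load('w2.npz'))
f=lambda u:[239+(u[0]+.5)/8-.5,78+(u[1]+.5)/8-.5]
C=np.array([ray(p,f(u),.0685) for u in[(447,245),(343,382),(475,493),(580,352)]])
print(C.round(4),'centre',C.mean(0).round(4))
for i in range(4):
    e=C[(i+1)%4]-C[i];print('len',np.linalg.norm(e).round(4),'ang mod 90',np.degrees(np.arctan2(e[1],e[0]))%90)
print('collar',ray(p,f((457,359)),.051).round(4),'dia',ray(p,f((624,359)),.051)-ray(p,f((290,359)),.051))
plan([.6,-.19,.25],90)
```

```text
[[0.5239 0.1912 0.0685]
 [0.5312 0.1807 0.0685]
 [0.5422 0.188  0.0685]
 [0.5344 0.1987 0.0685]] centre [0.5329 0.1896 0.0685]
len 0.0128 ang mod 90 34.79143583517846
len 0.0132 ang mod 90 33.907105800363226
len 0.0132 ang mod 90 36.18490105844883
len 0.0129 ang mod 90 35.80402320515125
collar [0.5325 0.1899 0.051 ] dia [0.008066  0.0266007 0.       ]
tool at [0.6071 0.1622 0.1223] [1.7988e+02 9.0000e-02 1.6311e+02] delta cm in tool [ -9.57 -33.88 -12.83] n 9.367230775328084
rotvec [0.0027 0.     1.276 ]
```

Request:
drive_tool --angular '[[0,0,0],[0,0,0],[0,0,0],[0,0,0],[0,0,0],[0,0,0],[0,0,0],[0,0,0],[0,0,0],[0,0,0],[0,0,0],[0,0,0]]' --delta_pos '[[-1.76,-3.39,-0.18],[-1.76,-3.39,-0.18],[-1.76,-3.39,-0.18],[-1.76,-3.39,-0.18],[-1.76,-3.39,-0.18],[-1.76,-3.39,-0.18],[-1.76,-3.39,-0.18],[-1.76,-3.39,-0.18],[-1.76,-3.39,-0.18],[-1.76,-3.39,-0.18],[0,0,0],[0,0,0]]' --gripper '[8.7,8.7,8.7,8.7,8.7,8.7,8.7,8.7,8.7,8.7,8.7,8.7]'

```text
time_s: 5.1
tool_pos: [0.6764, -0.2153, 0.1396]
tool_rot: [180.0, 0.1, 162.9]
force: [-0.4, -0.4, -0.5]
grip_width: 0.0869
grasp_force: 0.0
```

Run:
```python
from h import *
p=eyes.read_camera('wrist');save(p,'w3.png');np.savez('w3.npz',**{k:np.array(v) for k,v in p.items()})
for t,z in(('wing_knob',.043),('knob_grip',.043),('round_knob',.04),('objective',.045)):
    for r in models.cut_out(p,t)[:2]:
        m=cv2.minAreaRect(np.argwhere(r['pixels'])[:,::-1].astype(np.float32))
        print(t,np.round(r['centre'],1),round(r['p'],2),ray(p,r['centre'],z).round(4),m)
a=cv2.imread('pics/w3.png');c=proj(p,[.598,-.19,.05])[0].astype(int);print(c)
x0,y0=max(c[0]-80,0),max(c[1]-60,0);cv2.imwrite('pics/w3c.png',cv2.resize(a[y0:y0+120,x0:x0+160],None,fx=5,fy=5,interpolation=cv2.INTER_CUBIC));print(x0,y0)
```

```text
wing_knob [464.  154.7] 0.91 [ 0.6647 -0.0682  0.043 ] ((466.09814453125, 155.1348419189453), (71.88044738769531, 37.67326354980469), 24.904767990112305)
wing_knob [287.7 115.2] 0.79 [ 0.597  -0.1907  0.043 ] ((287.1970520019531, 115.29198455810547), (66.8107681274414, 34.1743049621582), 70.01689147949219)
knob_grip [465. 157.] 0.7 [ 0.6667 -0.0677  0.043 ] ((465.6000671386719, 155.30001831054688), (70.21253204345703, 38.460365295410156), 26.56505012512207)
knob_grip [288.8 115.3] 0.63 [ 0.5973 -0.1899  0.043 ] ((287.2737121582031, 115.12773132324219), (65.8709716796875, 33.747127532958984), 70.01689910888672)
round_knob [251.7  16.1] 0.63 [ 0.5263 -0.1952  0.04  ] ((251.5, 18.499996185302734), (54.99999237060547, 36.99999237060547), 0.0)
[289 116]
209 56
```

View pics/w3c.png

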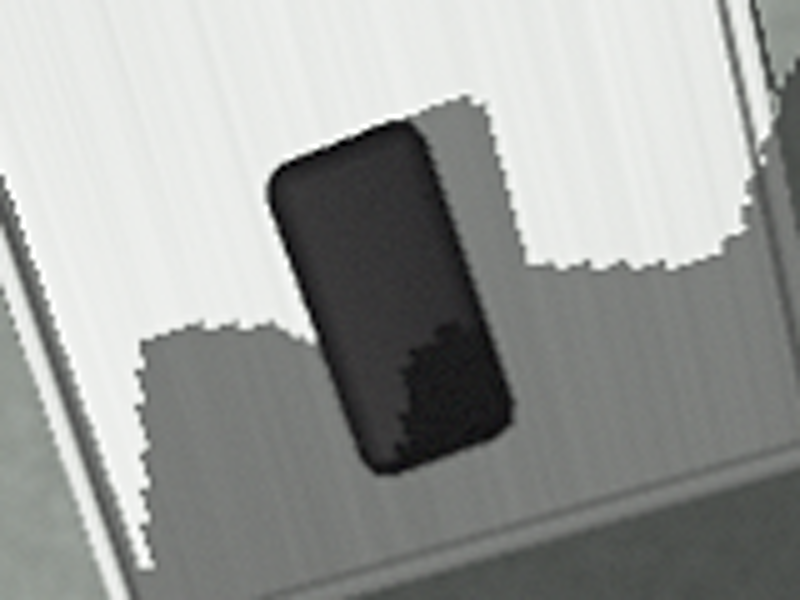

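This is the black plastic bar-grip knob in the tray (picture about (287,115)); the look-alikes at (466,155) and elsewhere are blue/green and stand outside the tray. It's the right one.

Run:
```python
from h import *
p=dict(np.load('w3.npz'))
b=cv2.boxPoints(((287.25,115.2),(66.5,34),70.02))
for z in(.053,.056):
    C=np.array([ray(p,u,z) for u in b]);print(z,'c',C.mean(0).round(4))
    for i in range(2):
        e=C[i+1]-C[i];print(np.linalg.norm(e).round(4),(np.degrees(np.arctan2(e[1],e[0]))%180).round(2))
print(telemetry.get_obs()['qpos'].round(1))
plan([.598,-.19,.12],180)
```

```text
0.053 c [ 0.5975 -0.191   0.053 ]
0.0235 91.64
0.0456 4.53
0.056 c [ 0.5975 -0.191   0.056 ]
0.0232 91.64
0.045 4.53
[ -3.8  30.5  27.1  81.3 -14.2  71.6  97.8]
tool at [ 0.677  -0.2119  0.1388] [1.7992e+02 1.0000e-02 1.6322e+02] delta cm in tool [ 8.2  -0.18  1.88] n 2.1029936051549734
rotvec [ 0.0013  0.0003 -0.2929]
```

Request:
drive_tool --angular '[[0,0,0],[0,0,0],[0,0,0],[0,0,-0.115],[0,0,-0.115],[0,0,-0.115],[0,0,0],[0,0,0],[0,0,0],[0,0,0],[0,0,0],[0,0,0]]' --delta_pos '[[2.74,-0.1,0.63],[2.74,-0.1,0.63],[2.74,-0.1,0.63],[0,0,0],[0,0,0],[0,0,0],[0,0,0],[0,0,2],[0,0,2],[0,0,2],[0,0,2],[0,0,0]]' --gripper '[8.7,8.7,8.7,8.7,8.7,8.7,8.7,8.7,8.7,8.7,8.7,8.7]'

```text
time_s: 6.55
tool_pos: [0.5949, -0.1917, 0.0368]
tool_rot: [179.9, -0.3, -177.3]
force: [0.0, 0.1, -0.8]
grip_width: 0.0869
grasp_force: 0.0
```

Run:
```python
from h import *
p=eyes.read_camera('wrist');save(p,'w4.png')
plan([.5975,-.191,.038],183)
for r in models.cut_out(p,'wing_knob')[:2]: print(np.round(r['centre'],1),r['p'],ray(p,r['centre'],.05).round(4),cv2.minAreaRect(np.argwhere(r['pixels'])[:,::-1].astype(np.float32)))
```

```text
tool at [ 0.5961 -0.1922  0.0385] [ 1.7995e+02 -1.7000e-01 -1.7725e+02] delta cm in tool [-0.15  0.12  0.05] n 0.048954005157952944
rotvec [ 0.0009 -0.0029 -0.0043]
[519.8 244. ] 0.93 [ 0.5642 -0.0832  0.05  ] ((517.3665161132812, 242.79721069335938), (49.83176040649414, 85.00957489013672), 87.61405944824219)
[288.9 276.9] 0.66 [ 0.5862 -0.1915  0.05  ] ((288.5, 292.5), (103.0, 51.0), 90.0)
```

View pics/w4.png

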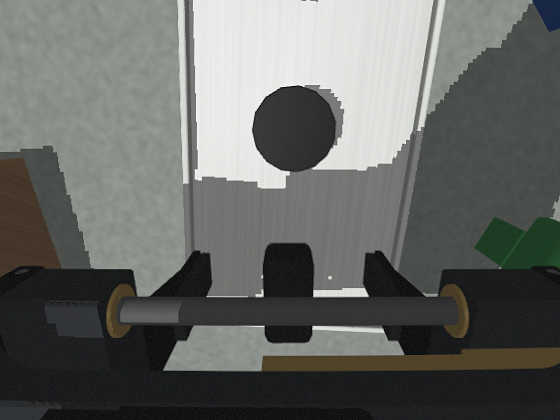

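The picture shows the bar centred between the two fingers at (289,292) and parallel to the pads. Closing.

Request:
drive_tool --angular '[[0,0,0],[0,0,0],[0,0,0],[0,0,0],[0,0,0],[0,0,0],[0,0,0],[0,0,0],[0,0,0],[0,0,0],[0,0,0],[0,0,0],[0,0,0],[0,0,0]]' --delta_pos '[[-0.13,0.05,0],[0,0,0],[0,0,0],[0,0,0],[0,0,0],[0,0,0],[0,0,0],[0,0,0],[0,0,0],[0,0,0],[0,0,0],[0,0,0],[0,0,0],[0,0,0]]' --gripper '[8.7,1.8,1.8,1.8,1.8,1.8,1.8,1.8,1.8,1.8,1.8,1.8,1.8,1.8]' --squeeze 40

```text
time_s: 8.05
tool_pos: [0.5983, -0.1925, 0.0396]
tool_rot: [180.0, -0.0, -177.2]
force: [-0.4, 0.4, -0.6]
grip_width: 0.0238
grasp_force: 39.6
```

Request:
drive_tool --angular '[[0,0,0],[0,0,0],[0,0,0],[0,0,0],[0,0,0],[0,0,0]]' --delta_pos '[[0,0,-1],[0,0,-2.5],[0,0,-3],[0,0,-3],[0,0,-2],[0,0,0]]' --gripper '[1.8,1.8,1.8,1.8,1.8,1.8]'

```text
time_s: 8.65
tool_pos: [0.6004, -0.1937, 0.1589]
tool_rot: [-179.9, 0.4, -177.2]
force: [0.7, -0.3, -0.1]
grip_width: 0.0236
grasp_force: 39.6
```

Run:
```python
from h import *
plan([.5327,.1898,.15],215)
print(telemetry.get_obs()['qpos'].round(1))
```

```text
tool at [ 0.6004 -0.1937  0.1589] [-179.89    0.4  -177.2 ] delta cm in tool [ 4.9  38.64  0.78] n 9.739384307360556
rotvec [-0.0038  0.0062 -0.562 ]
[ -4.9  19.4  25.2  93.   -8.7  69.2 114.9]
```

Request:
drive_tool --angular '[[0,0,0],[0,0,0],[0,0,0],[0,0,0],[0,0,0],[0,0,0],[0,0,0],[0,0,0],[0,0,0],[0,0,0],[0,0,0],[0,0,-0.1124],[0,0,-0.1124],[0,0,-0.1124],[0,0,-0.1124],[0,0,-0.1124],[0,0,0],[0,0,0],[0,0,0]]' --delta_pos '[[0.445,3.51,0.05],[0.445,3.51,0.05],[0.445,3.51,0.05],[0.445,3.51,0.05],[0.445,3.51,0.05],[0.445,3.51,0.05],[0.445,3.51,0.05],[0.445,3.51,0.05],[0.445,3.51,0.05],[0.445,3.51,0.05],[0.445,3.51,0.05],[0,0,0],[0,0,0],[0,0,0],[0,0,0],[0,0,0],[0,0,0],[0,0,0],[0,0,0]]' --gripper '[1.8,1.8,1.8,1.8,1.8,1.8,1.8,1.8,1.8,1.8,1.8,1.8,1.8,1.8,1.8,1.8,1.8,1.8,1.8]'

```text
time_s: 10.55
tool_pos: [0.5302, 0.1904, 0.1487]
tool_rot: [180.0, -0.0, -145.1]
force: [-0.4, 0.4, -0.2]
grip_width: 0.0236
grasp_force: 39.6
```

Run:
```python
from h import *
p=eyes.read_camera('wrist');save(p,'w5.png')
plan([.5327,.1898,.11],215)
print([telemetry.get_obs()[k] for k in('force','wrist_torque')])
for t,z in(('spindle_top',.071),('collar',.051),('drive_box',.045)):
    for r in models.search_frame(p,t)[:2]: print(t,np.round(r['centre'],1),round(r['p'],2),ray(p,r['centre'],z).round(4))
```

```text
tool at [0.5303 0.1905 0.1488] [ 1.8000e+02 -3.0000e-02 -1.4507e+02] delta cm in tool [-0.16 -0.2   3.88] n 0.9729806843452345
rotvec [ 0.0001 -0.0004 -0.0012]
[array([-0.34517566, -0.463685  , -1.18255493]), array([0.08652657, 0.02489178, 0.03266988])]
spindle_top [280.1 204.4] 0.9 [0.5169 0.1747 0.071 ]
spindle_top [288.8 267. ] 0.64 [0.5554 0.2096 0.071 ]
collar [279.4 202.9] 0.65 [0.521  0.1763 0.051 ]
drive_box [282.8 199.6] 0.56 [0.5184 0.1778 0.045 ]
```

View pics/w5.png

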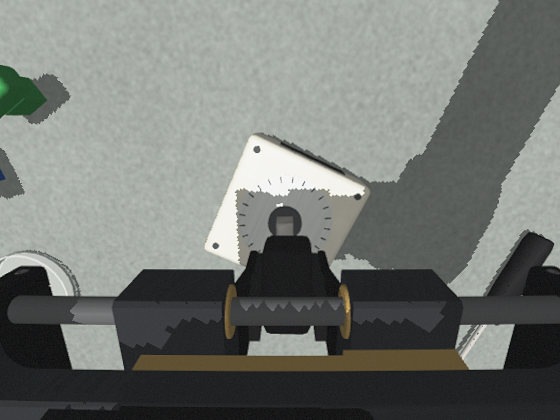

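The spindle is visible at (285,222), with its flats lined up with the picture axes, so parallel to the gripped knob. Its lateral offset matches the earlier fix (−2 mm in tool y). Correcting and descending.

Request:
drive_tool --angular '[[0,0,0],[0,0,0],[0,0,0],[0,0,0],[0,0,0],[0,0,0]]' --delta_pos '[[-0.16,-0.2,1.2],[0,0,1.4],[0,0,1],[0,0,0],[0,0,0],[0,0,0]]' --gripper '[1.8,1.8,1.8,1.8,1.8,1.8]'

```text
time_s: 11.35
tool_pos: [0.5332, 0.19, 0.1135]
tool_rot: [-180.0, 0.0, -145.0]
force: [0.2, 0.4, -0.4]
grip_width: 0.0239
grasp_force: 39.6
```

Run:
```python
from h import *
p=eyes.read_camera('wrist');save(p,'w6.png')
a=cv2.imread('pics/w6.png');cv2.imwrite('pics/w6c.png',cv2.resize(a[170:350,190:390],None,fx=3,fy=3,interpolation=cv2.INTER_CUBIC))
plan([.5327,.1898,.105],215)
print([telemetry.get_obs()[k] for k in('force','wrist_torque')])
```

```text
tool at [0.5333 0.1901 0.1137] [-1.7999e+02  6.0000e-02 -1.4498e+02] delta cm in tool [0.07 0.01 0.87] n 0.21868381600019768
rotvec [-0.0002  0.0011  0.0003]
[array([ 0.34165045, -0.80975879, -0.73866992]), array([0.00487606, 0.07151145, 0.06029481])]
```

View pics/w6c.png

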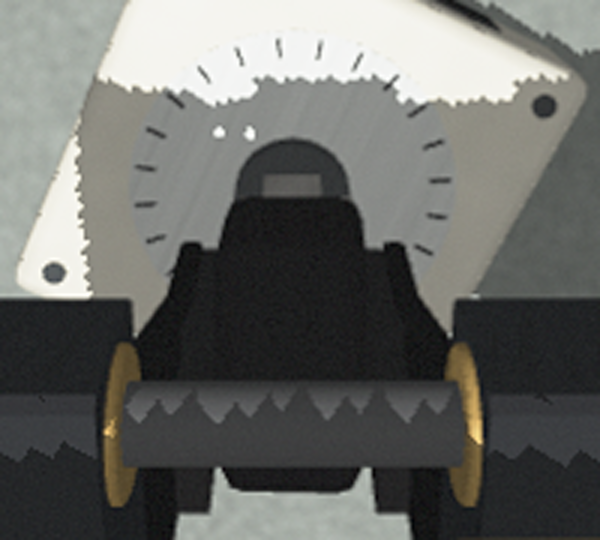

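The bar (centre col 291 in the crop) and the spindle (292) line up. I'll feel down in small steps.

Request:
drive_tool --angular '[[0,0,0],[0,0,0],[0,0,0],[0,0,0],[0,0,0],[0,0,0],[0,0,0],[0,0,0],[0,0,0],[0,0,0]]' --delta_pos '[[0,0,0.15],[0,0,0.15],[0,0,0.15],[0,0,0.1],[0,0,0.1],[0,0,0.1],[0,0,0.1],[0,0,0.1],[0,0,0],[0,0,0]]' --gripper '[1.8,1.8,1.8,1.8,1.8,1.8,1.8,1.8,1.8,1.8]'

```text
time_s: 12.4
tool_pos: [0.5331, 0.1896, 0.1036]
tool_rot: [-180.0, 0.0, -145.0]
force: [0.4, -1.0, -1.3]
grip_width: 0.0237
grasp_force: 39.5
```

Request:
drive_tool --angular '[[0,0,0],[0,0,0],[0,0,0],[0,0,0],[0,0,0]]' --delta_pos '[[0,0,0.05],[0,0,0.05],[0,0,0.05],[0,0,0],[0,0,0]]' --gripper '[1.8,1.8,1.8,1.8,1.8]'

```text
time_s: 12.9
tool_pos: [0.5331, 0.1896, 0.1022]
tool_rot: [-180.0, 0.0, -145.0]
force: [1.9, -1.6, -1.1]
grip_width: 0.0236
grasp_force: 39.5
```

Request:
drive_tool --angular '[[0,0,0],[0,0,0],[0,0,0],[0,0,0],[0,0,0]]' --delta_pos '[[0,0,0.05],[0,0,0.05],[0,0,0.05],[0,0,0],[0,0,0]]' --gripper '[1.8,1.8,1.8,1.8,1.8]'

```text
time_s: 13.4
tool_pos: [0.5331, 0.1896, 0.1007]
tool_rot: [-180.0, 0.0, -145.0]
force: [1.7, -2.4, -0.3]
grip_width: 0.0237
grasp_force: 39.5
```

Run:
```python
from h import *
import time
for i in range(3):
    eyes.read_camera('wrist');o=telemetry.get_obs();print(o['tool_pos'].round(4),o['force'].round(2),o['wrist_torque'].round(3))
M=R.from_euler('xyz',o['tool_rot'],degrees=True);print('tool axes force',M.inv().apply(o['force']).round(2))
```

```text
[0.5331 0.1896 0.1007] [ 1.33 -2.62 -1.19] [-0.665 -0.534 -0.01 ]
[0.5331 0.1896 0.1007] [ 2.58 -3.94 -0.11] [-0.677 -0.557 -0.059]
[0.5331 0.1896 0.1007] [ 2.94 -2.97 -0.04] [-0.722 -0.619 -0.009]
tool axes force [-0.71 -4.12  0.04]
```

The knob has passed the chamfer and is in line. There is a small side force toward tool −y, so I'll yield to it a little.

Request:
drive_tool --angular '[[0,0,0],[0,0,0],[0,0,0]]' --delta_pos '[[0,-0.04,0],[0,0,0],[0,0,0]]' --gripper '[1.8,1.8,1.8]'

```text
time_s: 13.85
tool_pos: [0.5331, 0.1896, 0.1007]
tool_rot: [180.0, 0.0, -145.0]
force: [1.9, -2.3, -0.3]
grip_width: 0.0237
grasp_force: 39.5
```

```bash
cat > f.py <<'E'
from h import *
F=[];T=[]
for i in range(3):
    eyes.read_camera('wrist');o=telemetry.get_obs();M=R.from_euler('xyz',o['tool_rot'],degrees=True).inv();F.append(M.apply(o['force']));T.append(M.apply(o['wrist_torque']))
print(o['time_s'],o['tool_pos'].round(4),o['tool_rot'].round(2),'tool F',np.mean(F,0).round(2),'T',np.mean(T,0).round(3))
E
python3 f.py
```

```text
14.0 [0.5332 0.1896 0.1007] [-1.8000e+02  1.0000e-02 -1.4498e+02] tool F [-0.4  -3.52  0.55] T [ 0.803 -0.037 -0.007]
```

Request:
drive_tool --angular '[[0,0,0],[0,0,0],[0,0,0]]' --delta_pos '[[0,-0.06,0],[0,0,0],[0,0,0]]' --gripper '[1.8,1.8,1.8]'

```text
time_s: 14.3
tool_pos: [0.5332, 0.1895, 0.1006]
tool_rot: [180.0, -0.0, -145.0]
force: [1.5, -1.1, -0.5]
grip_width: 0.0238
grasp_force: 39.5
```

```bash
python3 f.py
```

```text
14.45 [0.5332 0.1894 0.1006] [ 179.97   -0.   -144.96] tool F [-0.01 -1.86  0.12] T [ 0.323 -0.067 -0.039]
```

Request:
drive_tool --angular '[[0,0,0],[0,0,0],[0,0,0],[0,0,0],[0,0,0],[0,0,0]]' --delta_pos '[[0,-0.05,0],[0,0,0.08],[0,0,0.08],[0,0,0.08],[0,0,0],[0,0,0]]' --gripper '[1.8,1.8,1.8,1.8,1.8,1.8]'

```text
time_s: 15.05
tool_pos: [0.5336, 0.1888, 0.0982]
tool_rot: [180.0, -0.0, -145.0]
force: [0.5, -0.1, -0.9]
grip_width: 0.0238
grasp_force: 39.6
```

```bash
python3 f.py
```

```text
15.2 [0.5337 0.1887 0.0983] [ 1.8000e+02  1.0000e-02 -1.4498e+02] tool F [-0.78  0.02  0.69] T [-0.092 -0.144 -0.005]
```

Now free of side force and sliding. On to the ball.

Request:
drive_tool --angular '[[0,0,0],[0,0,0],[0,0,0],[0,0,0],[0,0,0]]' --delta_pos '[[0,0,0.08],[0,0,0.08],[0,0,0.08],[0,0,0],[0,0,0]]' --gripper '[1.8,1.8,1.8,1.8,1.8]'

```text
time_s: 15.7
tool_pos: [0.5341, 0.189, 0.0961]
tool_rot: [-180.0, 0.1, -145.0]
force: [0.6, 0.4, 0.5]
grip_width: 0.0235
grasp_force: 39.6
```

```bash
python3 f.py
```

```text
15.85 [0.5341 0.189  0.0961] [-1.8000e+02  6.0000e-02 -1.4497e+02] tool F [-1.94  0.83 -0.19] T [-0.153 -0.481  0.01 ]
```

Request:
drive_tool --angular '[[0,0,0],[0,0,0],[0,0,0],[0,0,0],[0,0,0]]' --delta_pos '[[0,0,0.08],[0,0,0.08],[0,0,0.08],[0,0,0],[0,0,0]]' --gripper '[1.8,1.8,1.8,1.8,1.8]'

```text
time_s: 16.35
tool_pos: [0.5342, 0.1891, 0.0934]
tool_rot: [-180.0, 0.1, -145.0]
force: [3.0, 2.9, -0.7]
grip_width: 0.0241
grasp_force: 39.6
```

```bash
python3 f.py
```

```text
16.5 [0.5342 0.1891 0.0934] [-1.7999e+02  8.0000e-02 -1.4497e+02] tool F [-5.06  0.3   0.9 ] T [-0.239 -1.303 -0.023]
```

Request:
drive_tool --angular '[[0,0,0],[0,0,0],[0,0,0],[0,0,0],[0,0,0]]' --delta_pos '[[-0.06,0,0],[-0.04,0,0.06],[0,0,0.08],[0,0,0],[0,0,0]]' --gripper '[1.8,1.8,1.8,1.8,1.8]'

```text
time_s: 17.0
tool_pos: [0.5343, 0.1892, 0.0917]
tool_rot: [180.0, -0.0, -145.0]
force: [2.5, 3.0, -1.8]
grip_width: 0.0238
grasp_force: 39.6
```

```bash
python3 f.py
```

```text
17.15 [0.5344 0.1892 0.0918] [ 1.7999e+02 -2.0000e-02 -1.4498e+02] tool F [-3.5   0.98  1.43] T [-0.287 -0.922 -0.039]
```

Request:
drive_tool --angular '[[0,0,0],[0,0,0],[0,0,0],[0,0,0],[0,0,0],[0,0,0]]' --delta_pos '[[-0.05,0,0.05],[-0.03,0,0.08],[0,0,0.08],[0,0,0.08],[0,0,0],[0,0,0]]' --gripper '[1.8,1.8,1.8,1.8,1.8,1.8]'

```text
time_s: 17.75
tool_pos: [0.5345, 0.1894, 0.0883]
tool_rot: [180.0, -0.1, -145.0]
force: [-0.2, 2.6, -3.0]
grip_width: 0.0238
grasp_force: 39.6
```

```bash
python3 f.py
```

```text
17.9 [0.5345 0.1894 0.0884] [ 1.7998e+02 -1.0000e-01 -1.4498e+02] tool F [-1.08  2.02  4.11] T [-0.45  -0.159  0.008]
```

The pull is now downward (about 4 N), so the ball is drawing the knob in. Following it down to the collar.

Request:
drive_tool --angular '[[0,0,0],[0,0,0],[0,0,0],[0,0,0],[0,0,0]]' --delta_pos '[[0,0.04,0.06],[0,0,0.06],[0,0,0.06],[0,0,0],[0,0,0]]' --gripper '[1.8,1.8,1.8,1.8,1.8]'

```text
time_s: 18.4
tool_pos: [0.5346, 0.1895, 0.0874]
tool_rot: [180.0, -0.1, -145.0]
force: [-3.8, -1.6, 0.1]
grip_width: 0.0239
grasp_force: 39.6
```

```bash
python3 f.py
```

```text
18.55 [0.5346 0.1896 0.0873] [ 1.8000e+02 -6.0000e-02 -1.4499e+02] tool F [ 4.38  1.33 -0.76] T [-0.363  0.923 -0.036]
```

Request:
drive_tool --angular '[[0,0,0],[0,0,0],[0,0,0],[0,0,0]]' --delta_pos '[[0.06,0,0.05],[0,0,0.05],[0,0,0],[0,0,0]]' --gripper '[1.8,1.8,1.8,1.8]'

```text
time_s: 18.95
tool_pos: [0.5346, 0.1896, 0.0865]
tool_rot: [-180.0, 0.0, -145.0]
force: [-3.7, -2.1, 2.4]
grip_width: 0.0241
grasp_force: 39.6
```

```bash
python3 f.py
```

```text
19.1 [0.5346 0.1896 0.0865] [-1.7999e+02  1.0000e-02 -1.4499e+02] tool F [ 4.93  1.07 -2.3 ] T [-0.311  0.972 -0.034]
```

Request:
drive_tool --angular '[[0,0,0],[0,0,0],[0,0,0],[0,0,0],[0,0,0]]' --delta_pos '[[0.06,0,0],[0.04,0,0.05],[0,0,0.05],[0,0,0],[0,0,0]]' --gripper '[1.8,1.8,1.8,1.8,1.8]'

```text
time_s: 19.6
tool_pos: [0.5345, 0.1895, 0.0865]
tool_rot: [-180.0, 0.1, -145.0]
force: [-4.2, -0.8, 6.2]
grip_width: 0.0237
grasp_force: 39.6
```

```bash
python3 f.py
```

```text
19.75 [0.5345 0.1896 0.0865] [-1.7999e+02  1.2000e-01 -1.4497e+02] tool F [ 3.77  1.45 -6.09] T [-0.338  0.858  0.012]
```

Request:
drive_tool --angular '[[0,0,0],[0,0,0],[0,0,0],[0,0,0]]' --delta_pos '[[0.05,0,0.06],[0,0,0.06],[0,0,0],[0,0,0]]' --gripper '[1.8,1.8,1.8,1.8]'

```text
time_s: 20.15
tool_pos: [0.5345, 0.1895, 0.0864]
tool_rot: [-180.0, 0.2, -145.0]
force: [-5.2, -1.4, 11.7]
grip_width: 0.024
grasp_force: 39.5
```

```bash
python3 f.py
```

```text
20.3 [0.5345 0.1896 0.0864] [-179.99    0.19 -144.97] tool F [  4.86   2.32 -11.88] T [-4.390e-01  1.166e+00 -1.000e-03]
```

Hard stop on the collar: 12 N with no further travel. Easing off, then letting go.

Request:
drive_tool --angular '[[0,0,0],[0,0,0],[0,0,0],[0,0,0],[0,0,0],[0,0,0],[0,0,0],[0,0,0],[0,0,0],[0,0,0]]' --delta_pos '[[0.05,0.05,-0.1],[0.05,0.05,-0.08],[0,0,0],[0,0,0],[0,0,0],[0,0,0],[0,0,0],[0,0,0],[0,0,0],[0,0,0]]' --gripper '[1.8,1.8,1.8,6.0,6.0,6.0,6.0,6.0,6.0,6.0]'

```text
time_s: 21.3
tool_pos: [0.5319, 0.1891, 0.086]
tool_rot: [180.0, 0.0, -145.0]
force: [-0.7, -0.6, 0.1]
grip_width: 0.0593
grasp_force: 0.0
```

Request:
drive_tool --angular '[[0,0,0],[0,0,0],[0,0,0],[0,0,0],[0,0,0],[0,0,0],[0,0,0],[0,0,0]]' --delta_pos '[[0,0,-1],[0,0,-2],[0,0,-3],[0,0,-3],[-4,0,-1],[-4,0,0],[0,0,0],[0,0,0]]' --gripper '[6.0,6.0,6.0,6.0,6.0,6.0,6.0,6.0]'

```text
time_s: 22.1
tool_pos: [0.5973, 0.2352, 0.1857]
tool_rot: [-180.0, -0.1, -144.9]
force: [-1.0, -0.3, -1.3]
grip_width: 0.06
grasp_force: 0.0
```

Run:
```python
from h import *
p=eyes.read_camera('wrist');q=eyes.read_camera('scene');c=proj(p,[.534,.1896,.09])[0].astype(int);d=proj(q,[.534,.1896,.08])[0].astype(int);print(c,d)
f=lambda p,c,w,h,s:cv2.resize(cv2.cvtColor(p['pixels'],cv2.COLOR_RGB2BGR)[max(c[1]-h,0):max(c[1]-h,0)+2*h,c[0]-w:c[0]+w],(400,400),interpolation=cv2.INTER_CUBIC)
cv2.imwrite('pics/f.png',np.hstack([f(p,c,80,80,1),f(q,d,40,40,1)]))
# mask height check: project bar top at home and 3 mm high
for z in(.103,.106,.112): print(z,proj(q,[.534,.1896,z]).round(1),proj(p,[.534,.1896,z]).round(1))
for t in('wing_knob','knob_grip'):
    r=[x for x in models.cut_out(q,t) if np.hypot(*(np.array(x['centre'])-d))<30][:1]
    for x in r: a=np.argwhere(x['pixels']);print(t,x['p'],x['centre'],a.min(0),a.max(0))
```

```text
[285 123] [375 183]
0.103 [[376.5 176. ]] [[285.9 123.4]]
0.106 [[376.7 175. ]] [[285.9 123.5]]
0.112 [[377.  173.1]] [[285.9 123.6]]
wing_knob 0.57 [374.5, 181.3] [171 366] [195 384]
knob_grip 0.82 [375.4, 182.0] [172 366] [195 384]
```

View pics/f.png

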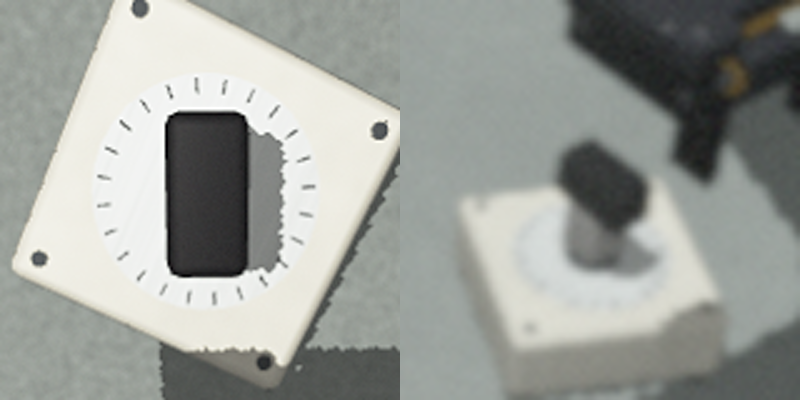

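The knob stands upright and centred on the spindle. The seated TCP height of 0.0865 m matches the grasp height in the tray (0.0396) plus the 47 mm collar-to-tray-floor difference, so the knob is fully home.

```bash
python3 -c "
from cell import env
print(env.sign_off())"
```

```text
the job is handed in; nothing more can be done
None
```

The wing knob sits fully home and upright on the drive box's collar. The ball drew it in, then it stopped hard at about 12 N. I let go, touched nothing else, and handed the job in at about 22 s.

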